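# Cover the mini pies

## Task

The two washed moulds on the blue sloped drainer are the covers for the two mini pies on the baking sheet. Set each one gently, mouth down, on the pie mould of its own size and colour, so that rim sits squarely on rim and it stays there by itself. Do not push the pies out of place or tip them, and leave the brush and the glaze jar where they are.

Things in the scene. Friction and masses are not known exactly. Their poses are not given: they have to be found in the camera images.
- large_cover: Large empty steel-coloured mould, 90 g or so, lying mouth down on the drainer's slope against its low edge: rim a flat ring 72 mm outside, 6 mm wide and 6 mm thick; beyond it the plain round side tapers evenly from 62 mm next to the rim to 52 mm at the flat closed end, 60 mm from rim to closed end. Side wall 2 mm. Origin at the centre of the mouth, in the plane of the rim; z points from the mouth to the closed end (so z up means mouth down; at the start z leans 30 degrees).
- small_cover: Small empty copper-coloured mould, 60 g or so, lying mouth down on the drainer's slope at or just above its low edge: rim a flat ring 58 mm outside, 6 mm wide and 6 mm thick; beyond it the plain round side tapers evenly from 49.0 mm next to the rim to 41.0 mm at the flat closed end, 50 mm from rim to closed end. Side wall 2 mm. Origin at the centre of the mouth, in the plane of the rim; z from mouth to closed end.
- large_pie: Large steel-coloured mould of the same shape as the large cover, standing loose and mouth up on the baking sheet, filled with a golden pie that ends just below the rim; about 320 g. Origin at the centre of its underside, z up.
- large_pie_rim (a point): Centre of the large pie's mouth, in the plane of its rim's top, 60 mm above its underside.
- small_pie: Small copper-coloured mould of the same shape as the small cover, standing loose and mouth up on the baking sheet, filled with a golden pie that ends just below the rim; about 220 g. Origin at the centre of its underside, z up.
- small_pie_rim (a point): Centre of the small pie's mouth, in the plane of its rim's top, 50 mm above its underside.
- drainer: Fixed blue board 290 mm wide (y) and 150 mm along its 30 degree slope, on four short legs; it rises along its own +x, away from the robot, from 25 to 100 mm above the bench, and its low edge has a lip 12 mm high. The two covers lie side by side along y, about 150 mm between centres; which is where varies, and the drainer may be left or right of the baking sheet. Origin on the bench below the middle of the board, z up.
- sheet: Fixed aluminium baking sheet 300 x 240 x 20 mm with white paper, floor 4 mm thick, walls 4 mm. Origin at the centre of its underside, z up. The two pies stand on it side by side along its y, 100 mm or more between centres; the brush lies near its +x end.
- brush: Bystander: black pastry brush, 180 mm long, 28 mm wide, 10 mm high, lying on the baking sheet. Origin on its underside near the middle, x along it.
- glaze_jar: Bystander: amber glass jar with white cap, 60 mm across, 80 mm high, standing on the bench between the drainer and the baking sheet. Origin at the centre of its underside.

How it is judged:
By the outcome, as a careful person would: the job done as asked, in the order asked, and still so for the second after the job is handed in, with the robot touching nothing.
It also fails if it takes over 61 s, if anything falls off the work surface, if the arm or the gripper's body presses on something with over 40 N, if the wrist force passes 120 N, or if a joint passes its speed limit or range.

## Robot

A 6-joint arm with a two-finger parallel gripper is mounted at the origin on the work surface. World frame = base frame: x ahead of the robot, y to its left, z up, the work surface at z = 0. Lengths are in m, angles in rad, forces in N, time in s.
With the tool pointing down it reaches from about 0.25 to 0.85 m from the base axis. Payload 12.5 kg.
Tool frame: the origin (TCP) lies at the very end of the fingers, on their centre line; the grasp point (between the pads) lies 19 mm behind it (env.tcp_to_grasp is the distance from the TCP to the grasp point, in m); z points along the fingers, y is the line along which they close (so a half turn about z gives the same grasp; the last joint's range is limited). The gripper opens to 93 mm and grips with 3 to 60 N. Pads are 15 mm wide; open, the fingers measure 128 mm over their backs; the gripper's body (75 mm by 188 mm) begins 65 mm behind the grasp point.
Start: joints at [-1.386, 0.351, 1.652, -0, 1.139, -0.085], TCP at [0.147, -0.53, 0.219] pointing down, gripper open.
Joint ranges: [-2.75, 2.75], [-0.79, 2.1], [0.01, 2.65], [-1.57, 4.71], [0.07, 3.14], [-2.87, 2.87]. Speed limits (rad/s): [2.22, 2.22, 2.79, 3.14, 3.14, 3.14].

## Interface

Orientations are given as a 3x3 rotation matrix whose columns are the frame's x, y, z axes.
In Python, from workcell import env gives the robot as it stands.
- The arm moves only by the shell command python3 -m creep 'ROWS' [FORCE]. ROWS is a JSON object of lists of equal length, an entry for each row: "translation": the shift along the world's x, y, z in cm, a list of three; "turn": the turn about the world's z in rad; "hand": the closure in counts, from 0 (fully open) to 255 (shut). In form: {"translation": [[tx, ty, tz], ...], "turn": [turn, ...], "hand": [hand, ...]}. A call has 1 to 5 rows; each row shifts and turns the commanded pose from where the row before left it; what a row does not reach is not made up. A row lasts 1/12 s, in which the tool goes at most 41.7 mm and 7.16 degrees, less where a joint would pass 70% of its speed; a pose out of reach is approached as far as the arm can. A call is refused whole if a number of a shift passes 4.17 or a number of a turn 0.125, either way. A call with a gripper value outside its range is refused whole. The fingers move at their own pace and stop on an object; FORCE is the grip in N (left out, the last holds). Time passes only in rows, so rows that do not move let the fingers close. It gives the time, the measured TCP pose, the force, the opening and the grip force at its end, in the units of the state.
- env.sense(): the state, without advancing time (a new reading comes with each control period).
- env.grab_frame(name): name is "side" or "top"; returns (picture, depth): 480x640x3 uint8, red, green, blue; 480x640 float32, m along the optical axis (not along the pixel's ray), 0 where there is no reading.
- env.camera_model(name): a dict with "fx", "fy", "cx", "cy" (pixels), "k1" (the pictures are not rectified: a ray, as slopes to the right and down, at radius r is drawn at 1 + k1 r^2 times it, then the intrinsics apply), "R" (3x3) and "t" (3): a world point X has camera coordinates R X + t. Camera axes: x right, y down, z forward; pixel columns grow to the right and rows downward; lengths in m; the calibration is good to about 2 mm. A picture is of the moment at which its call begins. camera_model takes no time and is no camera call.
- env.finish_job(): hands the job in; it is judged then, once.
The state is a dict: "time": time; "joints": joint angles; "qd": joint speeds; "joint_torque": joint torques, N m; "ee_pos": TCP position; "tool_rot": TCP orientation; "ft_force": force on the tool from outside, world axes, zero at the start; "moment": the same for the moment, N m; "width": opening from 0.0 (shut) to 1.0 (fully open); "grasp_force": force on a finger pad.
Only numpy, scipy, OpenCV 4.12 (cv2) and the standard library are available. Lean on these libraries where they do the work, as an engineer would, in place of code of your own. Each camera call takes 0.05 s, during which the arm holds its last target. There are 200 camera calls.

## Working session

There is one attempt and no reset: what is moved stays moved. The work goes in short steps, Python scripts to look and compute and a shell command to move; the robot and the scene stay as the last step left them, time stands still between calls to the robot, and variables do not carry over. Pictures are saved under pics/ and viewed, at most 10 in all, crops included, and the job is handed in when it is done.

```bash
mkdir -p pics; ls
cat > h.py <<'E'
import numpy as np, cv2
from workcell import env
def cam(n):
    c=env.camera_model(n); return {k:(np.array(v) if k in('R','t') else v) for k,v in c.items()}
def cloud(n,depth):
    c=cam(n); K=np.array([[c['fx'],0,c['cx']],[0,c['fy'],c['cy']],[0,0,1.]])
    v,u=np.mgrid[:480,:640]
    p=np.stack([u.ravel(),v.ravel()],1).astype(np.float64)[:,None]
    s=cv2.undistortPoints(p,K,np.array([c['k1'],0,0,0,0.]))[:,0]
    P=np.c_[s,np.ones(len(s))]*depth.reshape(-1,1)
    return ((P-c['t'])@c['R']).reshape(480,640,3)
E
python3 - <<'E'
from h import *
for n in('top','side'):
    im,d=env.grab_frame(n); np.savez(n+'.npz',im=im,d=d)
    cv2.imwrite(f'pics/{n}0.png',im[:,:,::-1])
    c=cam(n); print(n,c['fx'],c['k1'],'campos',-c['R'].T@c['t'])
s=env.sense(); print(s['time'],s['ee_pos'],s['tool_rot'])
E
```

```text
pics
top 470.5661072378615 -0.036147522591346716 campos [0.37311863 0.00227087 0.98042811]
side 533.0792565824834 0.026723733620187158 campos [0.51479623 0.73086734 0.66887663]
0.1 [ 0.14656632 -0.52980543  0.21817474] [[ 9.63811231e-01  2.66585581e-01 -2.00088041e-04]
 [ 2.66585647e-01 -9.63810742e-01  9.73182024e-04]
 [ 6.65892921e-05 -9.91304364e-04 -9.99999506e-01]]
```

View pics/top0.png

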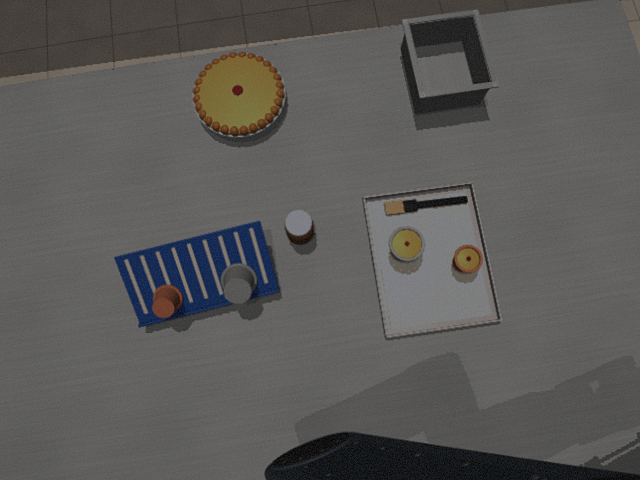

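View pics/side0.png

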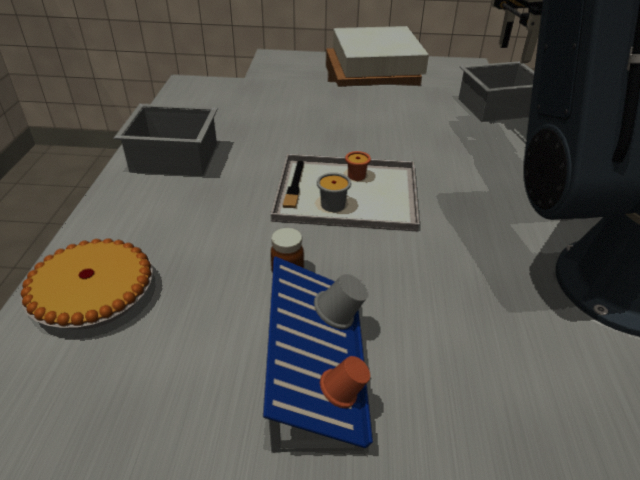

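The top view shows the drainer on the left, with the copper cover near (167,300) and the steel cover near (239,283). The jar is at (299,226). The sheet is on the right, with the large pie at (407,244), the small pie at (467,259) and the brush at (425,205). The side view agrees.

The tool can only yaw, so I'll grip each cover across the slope and set it level on the open bench. Then I'll re-grip it upright and place it.

```bash
cat > m.py <<'E'
from h import *
def circ(P):  # least-squares circle
    A=np.c_[2*P[:,:2],np.ones(len(P))]; s=np.linalg.lstsq(A,(P[:,:2]**2).sum(1),rcond=None)[0]
    return s[:2],np.sqrt(s[2]+s[:2]@s[:2])
def ring(W,xy,z0,z1,rad=.06):
    P=W.reshape(-1,3); k=(np.hypot(*(P[:,:2]-xy).T)<rad)&(P[:,2]>z0)&(P[:,2]<z1); P=P[k]
    c,r=cv2.minEnclosingCircle(P[:,:2].astype(np.float32)) if len(P) else (None,0)
    return np.array(c),r,len(P),P
E
python3 - <<'E'
from m import *
T=np.load('top.npz'); S=np.load('side.npz')
W=cloud('top',T['d']); V=cloud('side',S['d'])
print('bench z',np.median(W[340:380,200:250,2]), V[400:440,150:200,2].mean())
for n,(u,v) in dict(lp=(407,244),sp=(467,259),lc=(239,283),sc=(167,300),jar=(299,220)).items(): print(n,W[v,u].round(3))
for n,(u,v),z in(('lp',(407,244),.064),('sp',(467,259),.054)):
    for nm,C in(('top',W),('side',V)):
        c,r,k,P=ring(C,W[v,u,:2],z-.006,z+.006); print(n,nm,c,r,k,np.percentile(P[:,2],[50,95]), P[:,:2].min(0),P[:,:2].max(0))
# drainer
hsv=cv2.cvtColor(T['im'],cv2.COLOR_RGB2HSV)
m=((hsv[...,0]>105)&(hsv[...,0]<130)&(hsv[...,1]>150)&(T['d']>0)); m=cv2.erode(m.astype(np.uint8),np.ones((3,3)))>0
P=W[m]
A=np.c_[P[:,:2],np.ones(len(P))]
k=np.ones(len(P),bool)
for _ in range(6):
    s=np.linalg.lstsq(A[k],P[k,2],rcond=None)[0]; e=P[:,2]-A@s; k=abs(e)<.005
nrm=np.array([-s[0],-s[1],1]);nrm/=np.linalg.norm(nrm)
print('plane n',nrm,'tilt',np.degrees(np.arccos(nrm[2])),'rise yaw',np.degrees(np.arctan2(s[1],s[0])),'z range',P[k,2].min(),P[k,2].max(),k.sum())
h=s[:2]/np.linalg.norm(s[:2]); ux=np.array([h[0]*nrm[2],h[1]*nrm[2],0]); ux[2]=np.hypot(s[0],s[1])*nrm[2]; uy=np.cross(nrm,ux)
F=np.stack([ux,uy,nrm],1)
P0=np.array([P[k,0].mean(),P[k,1].mean(),0]);P0[2]=s@[P0[0],P0[1],1]
B=(P-P0)@F; print('board ext',np.percentile(B[k],[.5,99.5],axis=0))
for n,(u,v),H,R in(('lc',(239,283),.06,.036),('sc',(167,300),.05,.029)):
    for nm,C in(('top',W),('side',V)):
        Q=(C.reshape(-1,3)-P0)@F; q0=(W[v,u]-P0)@F
        k2=np.hypot(*(Q[:,:2]-q0[:2]).T)<.06
        for a,b,l in((H-.004,H+.006,'cap'),(.0035,.0095,'rim')):
            g=Q[k2&(Q[:,2]>a)&(Q[:,2]<b)]
            if len(g)<8: continue
            c,r=cv2.minEnclosingCircle(g[:,:2].astype(np.float32))
            print(n,nm,l,len(g),'encl',np.round(c,4),round(r,4),'ext',g[:,:2].min(0).round(4),g[:,:2].max(0).round(4),'world foot',(P0+F@[c[0],c[1],0]).round(4))
print(P0,F)
E
```

```text
bench z -0.00035319632137220116 0.002098225299708307
lp [ 0.54  -0.196  0.064]
sp [ 0.493 -0.311  0.052]
lc [0.51  0.139 0.103]
sc [0.501 0.279 0.094]
jar [0.619 0.009 0.081]
lp top [ 0.54102373 -0.19461533] 0.03617503494024277 931 [0.06151992 0.06528076] [ 0.50573716 -0.22990628] [ 0.57614205 -0.15867604]
lp side [ 0.54145044 -0.19151123] 0.037898916751146317 564 [0.06150866 0.06474327] [ 0.50595578 -0.22875943] [ 0.57631882 -0.15421918]
sp top [ 0.4929117  -0.31391108] 0.029403159394860268 610 [0.05192109 0.05552698] [ 0.46479997 -0.34191757] [ 0.52188755 -0.28535791]
sp side [ 0.49305069 -0.31018597] 0.031033547595143318 294 [0.05199874 0.05481769] [ 0.46572877 -0.33923135] [ 0.51997183 -0.27986619]
plane n [-0.49784565 -0.04387327  0.86615521] tilt 29.985122130492442 rise yaw 5.036251371837609 z range 0.023087812464728946 0.10055609875558298 3649
board ext [[-0.0823288  -0.13985622 -0.00377933]
 [ 0.05910179  0.14111945  0.00373264]]
lc top cap 576 encl [-0.0454 -0.0722] 0.0272 ext [-0.0719 -0.0993] [-0.0184 -0.047 ] world foot [0.5254 0.1473 0.0454]
lc top rim 253 encl [-0.0341 
[... 257 characters left out ...]
xt [-0.0834 -0.0978] [-0.0093 -0.033 ] world foot [0.5237 0.1544 0.0448]
sc top cap 362 encl [-0.0443  0.0732] 0.0215 ext [-0.0648  0.0522] [-0.0232  0.0938] world foot [0.5136 0.2922 0.046 ]
sc top rim 217 encl [-0.0317  0.0605] 0.0595 ext [-0.0881  0.0029] [0.0159 0.1177] world foot [0.5256 0.2806 0.0523]
sc side cap 594 encl [-0.0457  0.0769] 0.022 ext [-0.0659  0.0551] [-0.0243  0.0987] world foot [0.5121 0.2958 0.0453]
sc side rim 393 encl [-0.051   0.0638] 0.0438 ext [-0.0845  0.023 ] [-0.0153  0.1053] world foot [0.5086 0.2823 0.0426]
[0.55826974 0.2226868  0.0681478 ] [[ 0.86281129 -0.08778602 -0.49784565]
 [ 0.07603632  0.99613935 -0.04387327]
 [ 0.4997751   0.          0.86615521]]
```

Both views agree: the plane tilts 30.0°, the rise yaw is 5.0°, and the cap and rim radii are as given. That puts the large cover's mouth near (0.526, 0.148, 0.046) and the small one's near (0.513, 0.294, 0.046). The pies are near (0.541, -0.194) and (0.493, -0.313). Moving above the large cover now.

```bash
for i in 1; do :; done
python3 -m creep '{"translation":[[1.8,3.4,0],[1.8,3.4,0],[1.8,3.4,0],[1.8,3.4,0],[1.8,3.4,0]],"turn":[-0.009,-0.009,-0.009,-0.009,-0.009],"hand":[0,0,0,0,0]}' 10
python3 -m creep '{"translation":[[1.8,3.4,0],[1.8,3.4,0],[1.8,3.4,0],[1.8,3.4,0],[1.8,3.4,0]],"turn":[-0.009,-0.009,-0.009,-0.009,-0.009],"hand":[0,0,0,0,0]}'
python3 -m creep '{"translation":[[1.8,3.4,0],[1.8,3.4,0],[1.8,3.4,0],[1.8,3.4,0],[1.8,3.4,0]],"turn":[-0.009,-0.009,-0.009,-0.009,-0.009],"hand":[0,0,0,0,0]}'
python3 -m creep '{"translation":[[1.8,3.4,0],[1.8,3.4,0],[1.8,3.4,0],[1.8,3.4,0],[0,0,0]],"turn":[-0.009,-0.009,-0.009,-0.009,-0.009],"hand":[0,0,0,0,0]}'
```

```text
time: 0.52
ee_pos: [0.2369, -0.3583, 0.2183]
tool_rot: [[0.975, 0.222, -0.0], [0.222, -0.975, 0.001], [-0.0, -0.001, -1.0]]
ft_force: [2.1, -0.8, 0.3]
width: 0.998
grasp_force: 0.0
time: 0.93
ee_pos: [0.3269, -0.1883, 0.2186]
tool_rot: [[0.984, 0.178, 0.0], [0.178, -0.984, -0.0], [0.0, 0.0, -1.0]]
ft_force: [0.7, -0.1, 0.2]
width: 0.998
grasp_force: 0.0
time: 1.35
ee_pos: [0.417, -0.0181, 0.2186]
tool_rot: [[0.991, 0.134, 0.0], [0.134, -0.991, -0.0], [0.0, 0.0, -1.0]]
ft_force: [1.0, -1.1, 0.7]
width: 0.996
grasp_force: 0.0
time: 1.77
ee_pos: [0.4904, 0.1204, 0.2183]
tool_rot: [[0.996, 0.093, 0.001], [0.093, -0.996, 0.001], [0.001, -0.001, -1.0]]
ft_force: [1.2, -0.6, 0.2]
width: 0.998
grasp_force: 0.0
```

```bash
python3 -m creep '{"translation":[[0.8,1.3,0],[0.8,1.3,0],[0,0,-3.5],[0,0,-3.5],[0,0,-3]],"turn":[0,0,0,0,0],"hand":[0,0,0,0,0]}'
python3 -m creep '{"translation":[[0,0,-2],[0,0,-2],[0,0,-1.5],[0,0,-0.4],[0,0,0]],"turn":[0,0,0,0,0],"hand":[0,0,0,0,0]}'
python3 -m creep '{"translation":[[0,0,0],[0,0,0],[0,0,0],[0,0,0],[0,0,0]],"turn":[0,0,0,0,0],"hand":[160,160,160,160,160]}' 10
python3 -m creep '{"translation":[[0,0,0],[0,0,0],[0,0,0],[0,0,0],[0,0,0]],"turn":[0,0,0,0,0],"hand":[160,160,160,160,160]}'
```

```text
time: 2.18
ee_pos: [0.504, 0.1418, 0.1168]
tool_rot: [[0.996, 0.09, -0.001], [0.09, -0.996, -0.0], [-0.001, 0.0, -1.0]]
ft_force: [0.2, -1.0, 0.1]
width: 1.0
grasp_force: 0.0
time: 2.6
ee_pos: [0.5039, 0.1416, 0.0587]
tool_rot: [[0.996, 0.09, -0.002], [0.09, -0.996, -0.0], [-0.002, 0.0, -1.0]]
ft_force: [-0.3, 0.5, -0.0]
width: 0.998
grasp_force: 0.0
time: 3.02
ee_pos: [0.5048, 0.142, 0.0601]
tool_rot: [[0.996, 0.09, 0.001], [0.09, -0.996, 0.0], [0.001, -0.0, -1.0]]
ft_force: [-1.2, -0.3, 0.4]
width: 0.691
grasp_force: 0.3
time: 3.43
ee_pos: [0.5049, 0.142, 0.0599]
tool_rot: [[0.996, 0.09, 0.001], [0.09, -0.996, 0.0], [0.001, -0.0, -1.0]]
ft_force: [0.5, 1.9, 3.9]
width: 0.619
grasp_force: 9.8
```

```bash
python3 -m creep '{"translation":[[0,0,0.5],[0,0,1.5],[0,0,3],[0,0,3],[-2,-1,0]],"turn":[0,0,0,0,0],"hand":[160,160,160,160,160]}' 10
python3 -m creep '{"translation":[[-2.5,-1.5,0],[-2.5,-1.5,0],[-2.5,-1.5,0],[-1,-0.5,-1],[0,0,-3]],"turn":[0,0,0,0,0],"hand":[160,160,160,160,160]}'
python3 -m creep '{"translation":[[0,0,-3],[0,0,-1.5],[0,0,-0.5],[0,0,-0.5],[0,0,0]],"turn":[0,0,0,0,0],"hand":[160,160,160,160,160]}'
python3 - <<'E'
from m import *
im,d=env.grab_frame('side'); cv2.imwrite('pics/s1.png',im[150:450,200:600,::-1])
E
```

```text
time: 3.85
ee_pos: [0.4889, 0.133, 0.1446]
tool_rot: [[0.996, 0.09, 0.009], [0.09, -0.996, 0.002], [0.009, -0.001, -1.0]]
ft_force: [-0.2, 0.2, -0.0]
width: 0.621
grasp_force: 9.9
time: 4.27
ee_pos: [0.3993, 0.0812, 0.1018]
tool_rot: [[0.996, 0.089, 0.004], [0.089, -0.996, 0.0], [0.004, 0.0, -1.0]]
ft_force: [1.8, -0.2, -0.6]
width: 0.621
grasp_force: 9.9
time: 4.68
ee_pos: [0.3996, 0.0819, 0.0446]
tool_rot: [[0.996, 0.09, -0.0], [0.09, -0.996, -0.0], [-0.0, 0.0, -1.0]]
ft_force: [-0.1, 0.0, -0.5]
width: 0.619
grasp_force: 9.9
```

View pics/s1.png

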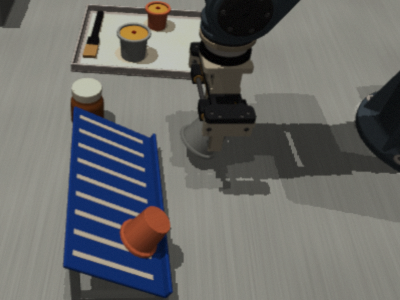

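The large cover is held at about crop pixel (198,140) and is still tilted. I'll lower it onto the bench with a weak grip so it turns level.

```bash
python3 -m creep '{"translation":[[0,0,-0.5],[0,0,-0.4],[0,0,-0.3],[0,0,-0.3],[0,0,-0.2]],"turn":[0,0,0,0,0],"hand":[160,160,160,160,160]}' 4
python3 -m creep '{"translation":[[0,0,-0.2],[0,0,-0.2],[0,0,-0.2],[0,0,0],[0,0,0]],"turn":[0,0,0,0,0],"hand":[160,160,160,160,160]}' 4
```

```text
time: 5.15
ee_pos: [0.4006, 0.082, 0.0278]
tool_rot: [[0.996, 0.09, 0.002], [0.09, -0.996, 0.0], [0.002, 0.0, -1.0]]
ft_force: [1.8, -0.7, 4.5]
width: 0.614
grasp_force: 3.8
time: 5.57
ee_pos: [0.3994, 0.0819, 0.0215]
tool_rot: [[0.996, 0.09, -0.0], [0.09, -0.996, -0.0], [-0.0, -0.0, -1.0]]
ft_force: [1.2, -0.1, 2.2]
width: 0.595
grasp_force: 3.8
```

```bash
python3 -m creep '{"translation":[[0,0,0],[0,0,0],[0,0,0],[0,0,0],[0,0,2]],"turn":[0,0,0,0,0],"hand":[0,0,0,0,0]}' 10
python3 -m creep '{"translation":[[0,0,3.5],[0,0,3.5],[0,0,3.5],[1.4,3,1],[1.4,3,0]],"turn":[0,0,0,0,0],"hand":[0,0,0,0,0]}'
python3 -m creep '{"translation":[[1.4,3,0],[1.4,3,0],[1.4,3,0],[1.4,3,0],[1.3,3.1,0]],"turn":[0,0,0,0,0],"hand":[0,0,0,0,0]}'
python3 - <<'E'
from m import *
im,d=env.grab_frame('top'); W=cloud('top',d); V=cloud('side',env.grab_frame('side')[1])
cv2.imwrite('pics/t2.png',im[150:400,100:500,::-1])
for nm,C in(('top',W),('side',V)):
    for a,b in((.055,.066),(.003,.009)):
        c,r,k,P=ring(C,[.41,.082],a,b,.055); print(nm,c,r,k,np.median(P[:,2]) if k else'')
print(env.sense()['ee_pos'])
E
```

```text
time: 5.98
ee_pos: [0.3978, 0.0817, 0.0398]
tool_rot: [[0.996, 0.09, -0.005], [0.09, -0.996, -0.0], [-0.005, -0.0, -1.0]]
ft_force: [-1.2, 0.2, -0.4]
width: 0.903
grasp_force: 0.0
time: 6.4
ee_pos: [0.4292, 0.1424, 0.1601]
tool_rot: [[0.996, 0.087, 0.006], [0.087, -0.996, 0.001], [0.006, -0.001, -1.0]]
ft_force: [0.4, -0.1, 0.5]
width: 0.997
grasp_force: 0.0
time: 6.82
ee_pos: [0.4968, 0.2944, 0.1564]
tool_rot: [[0.996, 0.09, -0.001], [0.09, -0.996, -0.0], [-0.001, 0.0, -1.0]]
ft_force: [-0.7, -0.7, 0.9]
width: 0.996
grasp_force: 0.0
top [0.42577049 0.08092503] 0.026298025622963905 557 0.05957873901406189
top [0.40954459 0.08177794] 0.05462060868740082 277 0.005220909178282895
side [0.4254382 0.0850656] 0.02744733728468418 547 0.05980450298740558
side [0.42004016 0.0780551 ] 0.04309654235839844 105 0.00589530067356003
[0.49747906 0.29617928 0.15621377]
```

View pics/t2.png

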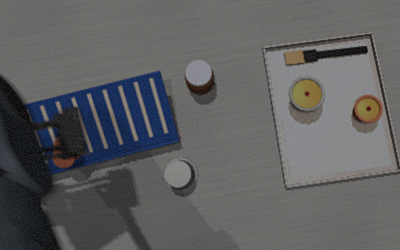

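The large cover now stands upright at crop (178,173), which is world (0.426, 0.082), with its cap at 60 mm. The jar, pies and brush haven't moved. Next is the small cover.

```bash
python3 -m creep '{"translation":[[0,-0.3,-3],[0,0,-3],[0,0,-2],[0,0,-1.5],[0,0,-0.5]],"turn":[0,0,0,0,0],"hand":[0,0,0,0,0]}'
python3 -m creep '{"translation":[[0,0,0],[0,0,0],[0,0,0],[0,0,0],[0,0,0]],"turn":[0,0,0,0,0],"hand":[180,180,180,180,180]}' 10
python3 -m creep '{"translation":[[0,0,0],[0,0,0],[0,0,0],[0,0,0],[0,0,0]],"turn":[0,0,0,0,0],"hand":[180,180,180,180,180]}'
```

```text
time: 7.33
ee_pos: [0.495, 0.2887, 0.0542]
tool_rot: [[0.996, 0.089, -0.004], [0.089, -0.996, -0.002], [-0.004, 0.002, -1.0]]
ft_force: [-0.4, -0.4, -0.3]
width: 1.001
grasp_force: 0.0
time: 7.75
ee_pos: [0.497, 0.2901, 0.0575]
tool_rot: [[0.996, 0.09, 0.001], [0.09, -0.996, 0.001], [0.001, -0.0, -1.0]]
ft_force: [0.8, -0.9, 0.0]
width: 0.688
grasp_force: 0.0
time: 8.17
ee_pos: [0.4967, 0.29, 0.0568]
tool_rot: [[0.996, 0.09, 0.0], [0.09, -0.996, 0.0], [0.0, -0.0, -1.0]]
ft_force: [-0.5, -0.1, 2.0]
width: 0.504
grasp_force: 9.9
```

```bash
python3 -m creep '{"translation":[[0,0,0.5],[0,0,1.5],[0,0,3],[0,0,2.5],[-2,-1,0]],"turn":[0,0,0,0,0],"hand":[180,180,180,180,180]}' 10
python3 -m creep '{"translation":[[-2.7,-1.8,0],[-2.7,-1.8,0],[-2.7,-1.8,0],[-1.2,-0.6,-1],[0,0,-3]],"turn":[0,0,0,0,0],"hand":[180,180,180,180,180]}'
python3 -m creep '{"translation":[[0,0,-3],[0,0,-1.5],[0,0,-0.8],[0,0,-0.5],[0,0,0]],"turn":[0,0,0,0,0],"hand":[180,180,180,180,180]}'
```

```text
time: 8.58
ee_pos: [0.4807, 0.2818, 0.1366]
tool_rot: [[0.996, 0.09, 0.009], [0.09, -0.996, 0.004], [0.009, -0.003, -1.0]]
ft_force: [1.3, 0.6, 0.4]
width: 0.499
grasp_force: 9.9
time: 9.0
ee_pos: [0.3832, 0.2196, 0.0942]
tool_rot: [[0.996, 0.09, 0.004], [0.09, -0.996, 0.002], [0.005, -0.001, -1.0]]
ft_force: [0.9, 0.3, -0.1]
width: 0.494
grasp_force: 9.9
time: 9.42
ee_pos: [0.3836, 0.2199, 0.0334]
tool_rot: [[0.996, 0.09, -0.0], [0.09, -0.996, -0.0], [-0.001, 0.0, -1.0]]
ft_force: [0.1, 0.2, -0.2]
width: 0.499
grasp_force: 9.9
```

```bash
python3 -m creep '{"translation":[[0,0,-0.4],[0,0,-0.3],[0,0,-0.3],[0,0,-0.2],[0,0,-0.2]],"turn":[0,0,0,0,0],"hand":[180,180,180,180,180]}' 4
python3 -m creep '{"translation":[[0,0,-0.2],[0,0,-0.2],[0,0,0],[0,0,0],[0,0,0]],"turn":[0,0,0,0,0],"hand":[180,180,180,180,180]}' 4
python3 -m creep '{"translation":[[0,0,0],[0,0,0],[0,0,0],[0,0,0],[0,0,2]],"turn":[0,0,0,0,0],"hand":[0,0,0,0,0]}' 10
python3 -m creep '{"translation":[[0,0,3.5],[0,0,3.5],[0,0,3.5],[1,-3,0],[1,-3.8,0]],"turn":[0,0,0,0,0],"hand":[0,0,0,0,0]}'
python3 -m creep '{"translation":[[1,-3.8,0],[1.2,-3.2,0],[0,0,0],[0,0,0],[0,0,0]],"turn":[0,0,0,0,0],"hand":[0,0,0,0,0]}'
python3 - <<'E'
from m import *
W=cloud('top',env.grab_frame('top')[1]); im,d=env.grab_frame('side'); V=cloud('side',d)
cv2.imwrite('pics/s3.png',im[150:450,200:600,::-1])
for nm,C in(('top',W),('side',V)):
    for xy,a,b in(([.4,.22],.046,.054),([.426,.082],.056,.064)):
        c,r,k,P=ring(C,xy,a,b,.05); print(nm,c,r,k,np.median(P[:,2]) if k else'')
print(env.sense()['ee_pos'])
E
```

```text
time: 9.83
ee_pos: [0.3846, 0.2203, 0.02]
tool_rot: [[0.996, 0.09, 0.002], [0.09, -0.996, 0.001], [0.002, -0.001, -1.0]]
ft_force: [3.4, -1.0, 3.8]
width: 0.492
grasp_force: 3.7
time: 10.25
ee_pos: [0.3834, 0.2198, 0.0155]
tool_rot: [[0.996, 0.09, -0.0], [0.09, -0.996, -0.0], [-0.0, 0.0, -1.0]]
ft_force: [1.3, -0.0, 1.7]
width: 0.475
grasp_force: 3.7
time: 10.67
ee_pos: [0.3819, 0.2192, 0.0337]
tool_rot: [[0.996, 0.09, -0.005], [0.09, -0.996, -0.002], [-0.005, 0.002, -1.0]]
ft_force: [-0.5, -0.7, 0.3]
width: 0.783
grasp_force: 0.0
time: 11.08
ee_pos: [0.4046, 0.1527, 0.1426]
tool_rot: [[0.996, 0.093, 0.004], [0.093, -0.996, 0.001], [0.004, -0.001, -1.0]]
ft_force: [0.2, -0.4, -1.2]
width: 0.999
grasp_force: 0.0
time: 11.5
ee_pos: [0.4253, 0.0822, 0.1405]
tool_rot: [[0.996, 0.089, -0.001], [0.089, -0.996, 0.0], [-0.001, -0.0, -1.0]]
ft_force: [0.3, 0.5, 0.1]
width: 1.002
grasp_force: 0.0
top None 0 0 
top None 0 0 
side [0.40291005 0.22365035] 0.022549131885170937 545 0.049563514820975124
side [0.42616484 0.08487947] 0.02735058404505253 579 0.05981585667892887
[0.42514223 0.08282636 0.14049387]
```

View pics/s3.png

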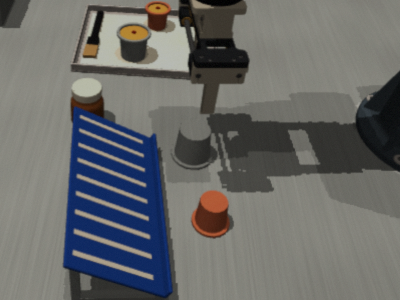

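Both covers stand upright in the crop, steel at (193,143) and copper at (211,215). Gripping the large one squarely.

```bash
python3 -m creep '{"translation":[[0.1,0.1,-3],[0,0,-3],[0,0,-3],[0,0,-1.8],[0,0,-0.8]],"turn":[0,0,0,0,0],"hand":[0,0,0,0,0]}'
python3 -m creep '{"translation":[[0,0,0],[0,0,0],[0,0,0],[0,0,0],[0,0,0]],"turn":[0,0,0,0,0],"hand":[160,160,160,160,160]}' 12
python3 -m creep '{"translation":[[0,0,0],[0,0,0],[0,0,0],[0,0,0],[0,0,0]],"turn":[0,0,0,0,0],"hand":[160,160,160,160,160]}'
python3 - <<'E'
from m import *
print(env.sense()['ee_pos'])
V=cloud('side',env.grab_frame('side')[1])
for xy,a,b in(([.403,.222],.046,.054),([.426,.082],.056,.064)):
    c,r,k,P=ring(V,xy,a,b,.032); print(c,r,k,P[:,:2].min(0),P[:,:2].max(0))
E
```

```text
time: 12.02
ee_pos: [0.425, 0.0838, 0.0225]
tool_rot: [[0.996, 0.091, -0.004], [0.091, -0.996, -0.0], [-0.004, -0.0, -1.0]]
ft_force: [0.2, -0.9, -0.5]
width: 1.002
grasp_force: 0.0
time: 12.43
ee_pos: [0.4272, 0.083, 0.0255]
tool_rot: [[0.996, 0.09, 0.002], [0.09, -0.996, 0.0], [0.002, -0.0, -1.0]]
ft_force: [-0.5, -0.1, -0.5]
width: 0.695
grasp_force: 0.0
time: 12.85
ee_pos: [0.4271, 0.083, 0.0252]
tool_rot: [[0.996, 0.09, 0.001], [0.09, -0.996, 0.0], [0.001, -0.0, -1.0]]
ft_force: [-0.1, 1.4, 7.2]
width: 0.627
grasp_force: 12.3
[0.42706275 0.08299842 0.02516962]
[0.40270704 0.2246972 ] 0.02221350371837616 544 [0.38296646 0.20293164] [0.42352287 0.24671267]
[0.44961309 0.09266403] 0.005326672922819853 15 [0.44790055 0.0877259 ] [0.45132569 0.09760218]
```

```bash
python3 -m creep '{"translation":[[0,0,0.5],[0,0,2],[0,0,3],[0,0,3.5],[0,0,3]],"turn":[0,0,0,0,0],"hand":[160,160,160,160,160]}' 12
python3 -m creep '{"translation":[[0.8,-2,0],[1.3,-3.1,0],[1.3,-3.1,0],[1.3,-3.1,0],[1.3,-3.1,0]],"turn":[0,0,0,0,0],"hand":[160,160,160,160,160]}'
python3 -m creep '{"translation":[[1.3,-3.1,0],[1.3,-3.1,0],[1.3,-3.1,0],[1,-2.4,0],[0.6,-1.6,0]],"turn":[0,0,0,0,0],"hand":[160,160,160,160,160]}'
python3 -m creep '{"translation":[[0,0,-1],[0,0,0],[0,0,0]],"turn":[0,0,0],"hand":[160,160,160]}'
python3 - <<'E'
from m import *
s=env.sense();print(s['ee_pos'],s['width'],s['joints'])
E
```

```text
time: 13.32
ee_pos: [0.4262, 0.0828, 0.1466]
tool_rot: [[0.996, 0.09, -0.0], [0.09, -0.996, -0.0], [-0.0, 0.0, -1.0]]
ft_force: [0.8, -0.3, -0.3]
width: 0.62
grasp_force: 11.9
time: 13.73
ee_pos: [0.4867, -0.0627, 0.145]
tool_rot: [[0.996, 0.09, -0.0], [0.09, -0.996, -0.0], [-0.0, 0.0, -1.0]]
ft_force: [0.8, 0.8, -1.3]
width: 0.618
grasp_force: 11.9
time: 14.15
ee_pos: [0.5421, -0.1966, 0.1447]
tool_rot: [[0.996, 0.088, 0.0], [0.088, -0.996, -0.0], [0.0, 0.0, -1.0]]
ft_force: [0.4, 0.0, -1.8]
width: 0.623
grasp_force: 11.9
time: 14.4
ee_pos: [0.5407, -0.1931, 0.1339]
tool_rot: [[0.996, 0.09, -0.002], [0.09, -0.996, 0.001], [-0.002, -0.001, -1.0]]
ft_force: [0.3, -0.1, -0.5]
width: 0.62
grasp_force: 11.9
[ 0.54066146 -0.19312984  0.13386855] 0.6196757422208884 [-4.24242013e-01  4.93710629e-01  1.66412265e+00  1.87777166e-04
  9.86143704e-01  1.05654331e+00]
```

```bash
python3 -m creep '{"translation":[[0.2,0,-1.5],[0,0,-1.3],[0,0,-0.6],[0,0,0],[0,0,0]],"turn":[0,0,0,0,0],"hand":[160,160,160,160,160]}'
python3 - <<'E'
from m import *
im,d=env.grab_frame('side'); print(env.sense()['ee_pos'])
V=cloud('side',d)
cv2.imwrite('pics/s4.png',cv2.resize(im[130:250,250:430,::-1],None,fx=4,fy=4,interpolation=cv2.INTER_CUBIC))
E
```

```text
time: 14.82
ee_pos: [0.5436, -0.1935, 0.101]
tool_rot: [[0.996, 0.09, -0.0], [0.09, -0.996, 0.0], [-0.0, -0.0, -1.0]]
ft_force: [-0.0, 0.6, -1.3]
width: 0.625
grasp_force: 11.9
[ 0.54382217 -0.19379138  0.10135589]
```

View pics/s4.png

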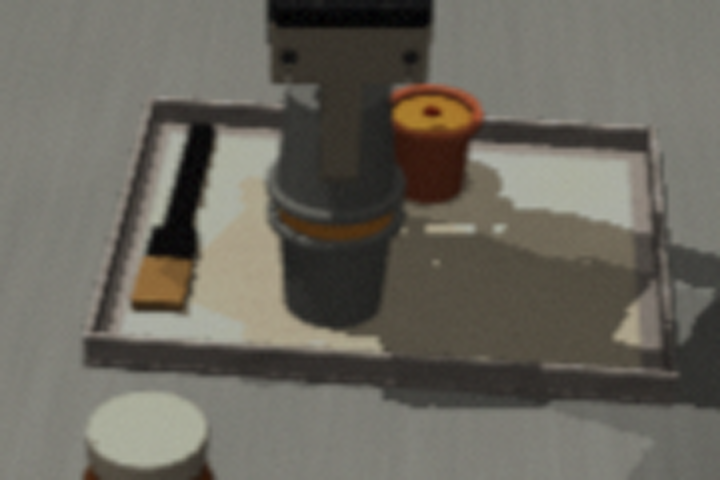

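The cover hovers centred over the pie: its rim spans columns 268–406 and the pie rim 272–404. Lowering it gently and releasing.

```bash
python3 -m creep '{"translation":[[-0.1,0,-0.4],[0,0,-0.3],[0,0,-0.2],[0,0,-0.1],[0,0,0]],"turn":[0,0,0,0,0],"hand":[160,160,160,160,160]}' 12
python3 -m creep '{"translation":[[0,0,-0.1],[0,0,0],[0,0,0]],"turn":[0,0,0],"hand":[160,160,160]}' 6
```

```text
time: 15.28
ee_pos: [0.5425, -0.1941, 0.0904]
tool_rot: [[0.996, 0.09, -0.0], [0.09, -0.996, 0.0], [-0.0, -0.0, -1.0]]
ft_force: [0.1, -0.1, -0.4]
width: 0.625
grasp_force: 11.9
time: 15.53
ee_pos: [0.5426, -0.1941, 0.0897]
tool_rot: [[0.996, 0.09, 0.0], [0.09, -0.996, 0.0], [0.0, -0.0, -1.0]]
ft_force: [0.3, 0.1, -1.0]
width: 0.627
grasp_force: 5.9
```

```bash
python3 -m creep '{"translation":[[0,0.1,0],[0,0,-0.1],[0,0,0],[0,0,0]],"turn":[0,0,0,0],"hand":[160,160,160,160]}' 5
python3 -m creep '{"translation":[[0,0,-0.1],[0,0,0],[0,0,0]],"turn":[0,0,0],"hand":[160,160,160]}' 4
```

```text
time: 15.87
ee_pos: [0.5428, -0.1931, 0.0891]
tool_rot: [[0.996, 0.09, 0.0], [0.09, -0.996, -0.0], [0.0, 0.0, -1.0]]
ft_force: [-1.2, 0.9, 4.3]
width: 0.626
grasp_force: 5.2
time: 16.12
ee_pos: [0.543, -0.1931, 0.0882]
tool_rot: [[0.996, 0.09, 0.001], [0.09, -0.996, -0.0], [0.001, 0.0, -1.0]]
ft_force: [-1.3, 1.9, 6.2]
width: 0.631
grasp_force: 4.2
```

```bash
python3 -m creep '{"translation":[[0,0,0],[0,0,0],[0,0,0],[0,0,0],[0,0,0]],"turn":[0,0,0,0,0],"hand":[80,60,40,20,0]}' 10
python3 -m creep '{"translation":[[0,0,1],[0,0,2],[0,0,3],[0,0,3],[0,0,0]],"turn":[0,0,0,0,0],"hand":[0,0,0,0,0]}'
python3 -m creep '{"translation":[[-1,3,0],[-1.2,3.5,0],[-1.2,3.5,0],[-1.2,3.5,0],[-1.2,3.5,0]],"turn":[0,0,0,0,0],"hand":[0,0,0,0,0]}'
python3 -m creep '{"translation":[[-1.2,3.5,0],[-1.2,3.5,0],[-1.2,3.5,0],[-1.2,3.5,0],[-1.2,3.5,0]],"turn":[0,0,0,0,0],"hand":[0,0,0,0,0]}'
python3 -m creep '{"translation":[[-1.2,3.5,0],[-1,3.2,0],[0,0,0],[0,0,0],[0,0,0]],"turn":[0,0,0,0,0],"hand":[0,0,0,0,0]}'
python3 - <<'E'
from m import *
im,d=env.grab_frame('top'); W=cloud('top',d); i2,d2=env.grab_frame('side'); V=cloud('side',d2)
a=cv2.resize(im[170:350,350:510,::-1],None,fx=2.5,fy=2.5);b=cv2.resize(i2[110:290,250:410,::-1],None,fx=2.5,fy=2.5)
cv2.imwrite('pics/c5.png',np.hstack([a,b]))
for nm,C in(('top',W),('side',V)):
    for xy,a,b in(([.541,-.193],.12,.13),([.493,-.312],.048,.058),([.541,-.193],.061,.072)):
        c,r,k,P=ring(C,xy,a,b,.05); print(nm,c,r,k,np.median(P[:,2]) if k else'')
c,r,k,P=ring(V,[.403,.222],.046,.054,.05); print(c,r)
print(env.sense()['ee_pos'])
E
```

```text
time: 16.53
ee_pos: [0.5426, -0.1931, 0.0875]
tool_rot: [[0.996, 0.09, -0.0], [0.09, -0.996, 0.0], [-0.0, -0.0, -1.0]]
ft_force: [-0.8, -0.2, 0.1]
width: 0.922
grasp_force: 0.0
time: 16.95
ee_pos: [0.545, -0.1941, 0.184]
tool_rot: [[0.996, 0.09, 0.008], [0.09, -0.996, -0.004], [0.008, 0.004, -1.0]]
ft_force: [0.5, -0.5, 0.8]
width: 1.003
grasp_force: 0.0
time: 17.37
ee_pos: [0.4838, -0.0217, 0.1781]
tool_rot: [[0.996, 0.089, 0.001], [0.089, -0.996, -0.0], [0.001, 0.0, -1.0]]
ft_force: [1.4, 0.5, 0.1]
width: 1.0
grasp_force: 0.0
time: 17.78
ee_pos: [0.4238, 0.1534, 0.1782]
tool_rot: [[0.996, 0.089, 0.001], [0.089, -0.996, 0.0], [0.001, -0.0, -1.0]]
ft_force: [1.5, -0.9, 0.4]
width: 1.001
grasp_force: 0.0
time: 18.2
ee_pos: [0.4027, 0.2186, 0.1778]
tool_rot: [[0.996, 0.09, 0.0], [0.09, -0.996, -0.0], [0.0, 0.0, -1.0]]
ft_force: [-0.1, 0.2, -0.2]
width: 0.998
grasp_force: 0.0
top [ 0.54125935 -0.19319092] 0.02657380886375904 602 0.12388602544771649
top [ 0.49358338 -0.31321645] 0.02948576770722866 600 0.052222809492593184
top [ 0.54078043 -0.19285083] 0.036249276250600815 222 0.06939789422852977
side [ 0.53981847 -0.18984058] 0.028595391660928726 311 0.1236216604345053
side [ 0.49359369 -0.31106654] 0.030736444517970085 278 0.051541371255472285
side [ 0.54054147 -0.19045962] 0.03700285777449608 236 0.06856250483669694
[0.40322074 0.22454126] 0.02138727530837059
[0.40300471 0.21801763 0.17773905]
```

View pics/c5.png

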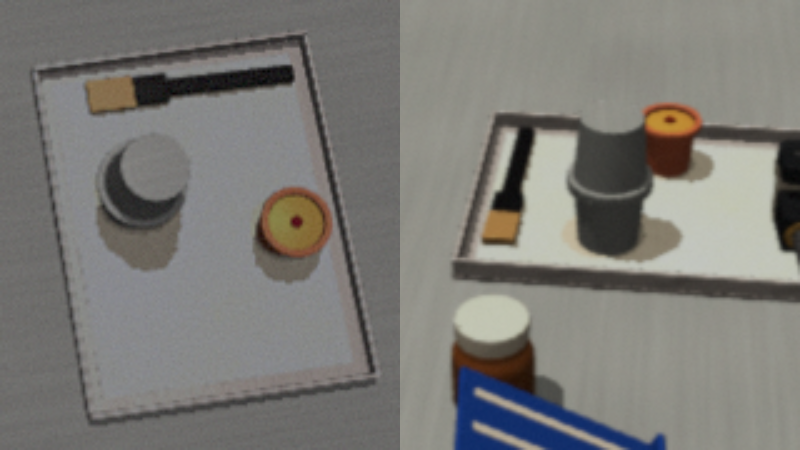

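The large cover sits square in both views (left panel at (145,180)): cap height 0.124 m, combined rim radius 36 mm. Now the small cover.

```bash
python3 -m creep '{"translation":[[0,0.4,-3.5],[0,0,-3.5],[0,0,-3.5],[0,0,-3],[0,0,-2]],"turn":[0,0,0,0,0],"hand":[0,0,0,0,0]}'
python3 -m creep '{"translation":[[0,0,-0.6],[0,0,0],[0,0,0],[0,0,0],[0,0,0]],"turn":[0,0,0,0,0],"hand":[0,180,180,180,180]}' 12
python3 -m creep '{"translation":[[0,0,0],[0,0,0],[0,0,0],[0,0,0],[0,0,0]],"turn":[0,0,0,0,0],"hand":[180,180,180,180,180]}'
python3 -m creep '{"translation":[[0,0,0],[0,0,0]],"turn":[0,0],"hand":[180,180]}'
```

```text
time: 18.72
ee_pos: [0.4021, 0.2214, 0.0202]
tool_rot: [[0.996, 0.088, -0.002], [0.088, -0.996, -0.001], [-0.002, 0.001, -1.0]]
ft_force: [0.1, 0.3, -0.1]
width: 1.0
grasp_force: 0.0
time: 19.13
ee_pos: [0.4035, 0.2231, 0.0179]
tool_rot: [[0.996, 0.089, 0.002], [0.089, -0.996, 0.001], [0.002, -0.001, -1.0]]
ft_force: [0.9, 0.5, 0.1]
width: 0.765
grasp_force: 0.0
time: 19.55
ee_pos: [0.4028, 0.223, 0.0168]
tool_rot: [[0.996, 0.09, 0.0], [0.09, -0.996, 0.0], [0.0, -0.0, -1.0]]
ft_force: [-0.9, -1.1, 3.9]
width: 0.494
grasp_force: 12.1
time: 19.72
ee_pos: [0.4027, 0.223, 0.0168]
tool_rot: [[0.996, 0.09, 0.0], [0.09, -0.996, 0.0], [0.0, -0.0, -1.0]]
ft_force: [-0.7, -0.6, 4.6]
width: 0.492
grasp_force: 12.2
```

```bash
python3 -m creep '{"translation":[[0,0,0.8],[0,0,3],[0,0,4],[0,0,4],[0,0,3.5]],"turn":[0,0,0,0,0],"hand":[180,180,180,180,180]}' 12
python3 -m creep '{"translation":[[0.4,-2,1.5],[0.6,-3.5,0],[0.6,-3.5,0],[0.6,-3.5,0],[0.6,-3.5,0]],"turn":[0,0,0,0,0],"hand":[180,180,180,180,180]}'
python3 -m creep '{"translation":[[0.6,-3.5,0],[0.6,-3.5,0],[0.6,-3.5,0],[0.6,-3.5,0],[0.6,-3.5,0]],"turn":[0,0,0,0,0],"hand":[180,180,180,180,180]}'
python3 -m creep '{"translation":[[0.6,-3.5,0],[0.6,-3.5,0],[0.6,-3.5,0],[0.6,-3.5,0],[0.6,-3.5,0]],"turn":[0,0,0,0,0],"hand":[180,180,180,180,180]}'
python3 -m creep '{"translation":[[0.3,-2,0],[0,0,0],[0,0,0]],"turn":[0,0,0],"hand":[180,180,180]}'
```

```text
time: 20.13
ee_pos: [0.4023, 0.2228, 0.1723]
tool_rot: [[0.996, 0.09, 0.0], [0.09, -0.996, 0.0], [0.0, -0.0, -1.0]]
ft_force: [0.5, 0.1, -0.9]
width: 0.493
grasp_force: 11.9
time: 20.55
ee_pos: [0.4303, 0.0614, 0.1852]
tool_rot: [[0.996, 0.09, 0.0], [0.09, -0.996, 0.0], [0.0, -0.0, -1.0]]
ft_force: [0.8, 0.4, -1.2]
width: 0.491
grasp_force: 11.9
time: 20.97
ee_pos: [0.4603, -0.1138, 0.185]
tool_rot: [[0.996, 0.09, -0.0], [0.09, -0.996, 0.0], [0.0, -0.0, -1.0]]
ft_force: [1.1, 1.3, -0.8]
width: 0.494
grasp_force: 11.9
time: 21.38
ee_pos: [0.4903, -0.2887, 0.1849]
tool_rot: [[0.996, 0.089, -0.0], [0.089, -0.996, 0.0], [-0.0, -0.0, -1.0]]
ft_force: [0.7, 0.7, -0.0]
width: 0.491
grasp_force: 11.9
time: 21.63
ee_pos: [0.4932, -0.3074, 0.1844]
tool_rot: [[0.996, 0.088, -0.001], [0.088, -0.996, 0.001], [-0.001, -0.001, -1.0]]
ft_force: [-0.0, 0.2, -0.6]
width: 0.493
grasp_force: 11.9
```

Need y −0.45 cm, then down to about 8 mm above contact (z ≈ 0.080).

```bash
python3 -m creep '{"translation":[[0,-0.4,-3],[0,0,-3],[0,0,-2.5],[0,0,-1.2],[0,0,-0.5]],"turn":[0,0,0,0,0],"hand":[180,180,180,180,180]}'
python3 -m creep '{"translation":[[0,0,0],[0,0,0],[0,0,0]],"turn":[0,0,0],"hand":[180,180,180]}'
python3 - <<'E'
from m import *
im,d=env.grab_frame('side'); print(env.sense()['ee_pos'])
cv2.imwrite('pics/s6.png',cv2.resize(im[110:230,280:430,::-1],None,fx=4,fy=4,interpolation=cv2.INTER_CUBIC))
E
```

```text
time: 22.05
ee_pos: [0.4929, -0.3094, 0.0812]
tool_rot: [[0.996, 0.091, -0.003], [0.091, -0.996, 0.002], [-0.002, -0.002, -1.0]]
ft_force: [0.0, -0.1, -0.1]
width: 0.492
grasp_force: 11.9
time: 22.3
ee_pos: [0.4944, -0.3114, 0.0842]
tool_rot: [[0.996, 0.09, 0.002], [0.09, -0.996, -0.001], [0.002, 0.002, -1.0]]
ft_force: [0.6, -0.3, 0.2]
width: 0.493
grasp_force: 11.9
[ 0.49428965 -0.3113905   0.08411555]
```

View pics/s6.png

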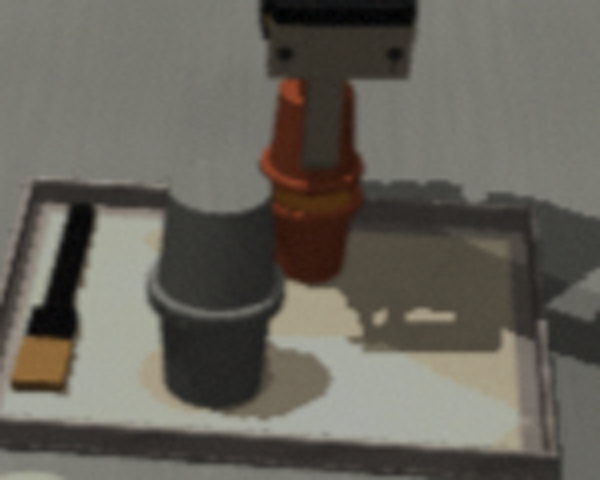

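The copper cover is centred over its pie, with both rims at about columns 260–364. Lowering it.

```bash
python3 -m creep '{"translation":[[-0.1,-0.05,-0.4],[0,0,-0.4],[0,0,-0.2],[0,0,-0.1],[0,0,0]],"turn":[0,0,0,0,0],"hand":[180,180,180,180,180]}' 12
python3 -m creep '{"translation":[[0,0,-0.1],[0,0,0],[0,0,0],[0,0,0]],"turn":[0,0,0,0],"hand":[180,180,180,180]}' 6
```

```text
time: 22.77
ee_pos: [0.4925, -0.3115, 0.0713]
tool_rot: [[0.996, 0.09, -0.0], [0.09, -0.996, 0.0], [-0.0, -0.0, -1.0]]
ft_force: [0.3, 0.1, -0.1]
width: 0.496
grasp_force: 11.9
time: 23.1
ee_pos: [0.4927, -0.3116, 0.0708]
tool_rot: [[0.996, 0.09, 0.0], [0.09, -0.996, -0.0], [0.0, 0.0, -1.0]]
ft_force: [-0.6, 1.0, 2.1]
width: 0.5
grasp_force: 6.1
```

```bash
python3 -m creep '{"translation":[[0,0,-0.1],[0,0,0],[0,0,0],[0,0,0],[0,0,0]],"turn":[0,0,0,0,0],"hand":[180,180,110,95,80]}' 4
python3 -m creep '{"translation":[[0,0,0],[0,0,0],[0,0,1],[0,0,2],[0,0,3]],"turn":[0,0,0,0,0],"hand":[50,50,50,50,50]}'
python3 -m creep '{"translation":[[0,0,3.5],[0,0,3],[-2,2,0],[-2,3,0],[-2,3,0]],"turn":[0,0,0,0,0],"hand":[50,50,50,50,50]}'
python3 -m creep '{"translation":[[-2,3,0],[-2,3,0],[-2,3,0],[-1,3,0],[0,3,0]],"turn":[0,0,0,0,0],"hand":[50,50,50,50,50]}'
python3 -m creep '{"translation":[[0,3,0],[0,3,0],[0,2,0],[0,0,0],[0,0,0]],"turn":[0,0,0,0,0],"hand":[50,50,50,50,50]}'
python3 - <<'E'
from m import *
im,d=env.grab_frame('top'); W=cloud('top',d); i2,d2=env.grab_frame('side'); V=cloud('side',d2)
a=cv2.resize(im[170:350,350:510,::-1],None,fx=2.5,fy=2.5);b=cv2.resize(i2[110:290,250:410,::-1],None,fx=2.5,fy=2.5)
cv2.imwrite('pics/c7.png',np.hstack([a,b]))
for nm,C in(('top',W),('side',V)):
    for xy,a,b in(([.541,-.193],.12,.13),([.541,-.193],.061,.072),([.493,-.312],.1,.11),([.493,-.312],.05,.061)):
        c,r,k,P=ring(C,xy,a,b,.045); print(nm,c,r,k,np.median(P[:,2]) if k else'')
print(env.sense()['ee_pos'])
E
```

```text
time: 23.52
ee_pos: [0.4926, -0.3115, 0.0695]
tool_rot: [[0.996, 0.09, -0.0], [0.09, -0.996, 0.0], [-0.0, -0.0, -1.0]]
ft_force: [-0.5, 0.1, 0.3]
width: 0.651
grasp_force: 0.0
time: 23.93
ee_pos: [0.4916, -0.3108, 0.129]
tool_rot: [[0.996, 0.09, -0.003], [0.09, -0.996, 0.002], [-0.003, -0.003, -1.0]]
ft_force: [1.2, -0.1, -1.2]
width: 0.802
grasp_force: 0.0
time: 24.35
ee_pos: [0.4318, -0.231, 0.1955]
tool_rot: [[0.996, 0.089, 0.001], [0.089, -0.996, -0.001], [0.001, 0.001, -1.0]]
ft_force: [0.5, -0.5, -0.5]
width: 0.806
grasp_force: 0.0
time: 24.77
ee_pos: [0.3607, -0.0803, 0.1952]
tool_rot: [[0.996, 0.089, 0.0], [0.089, -0.996, -0.0], [0.0, 0.0, -1.0]]
ft_force: [0.7, -0.5, -0.4]
width: 0.803
grasp_force: 0.0
time: 25.18
ee_pos: [0.3627, -0.0011, 0.1952]
tool_rot: [[0.996, 0.092, 0.001], [0.092, -0.996, -0.0], [0.001, 0.0, -1.0]]
ft_force: [-0.5, -0.0, -0.6]
width: 0.804
grasp_force: 0.0
top [ 0.54121375 -0.19352742] 0.026552779600024223 602 0.12379114799069717
top [ 0.54083097 -0.19322941] 0.036442141979932785 222 0.06939171277590381
top [ 0.49250251 -0.31283581] 0.021291030570864677 374 0.10390780614085862
top [ 0.49217087 -0.31157479] 0.02901557832956314 123 0.05857469956059109
side [ 0.54078853 -0.19220871] 0.029035916551947594 308 0.12371418666482688
side [ 0.5407418  -0.19013014] 0.03747017681598663 243 0.06882804026856874
side [ 0.49355692 -0.30908656] 0.02240000106394291 163 0.10331025249840012
side [ 0.491974   -0.30703574] 0.030118679627776146 130 0.05769018579119864
[ 0.36276074 -0.00213565  0.19496596]
```

View pics/c7.png

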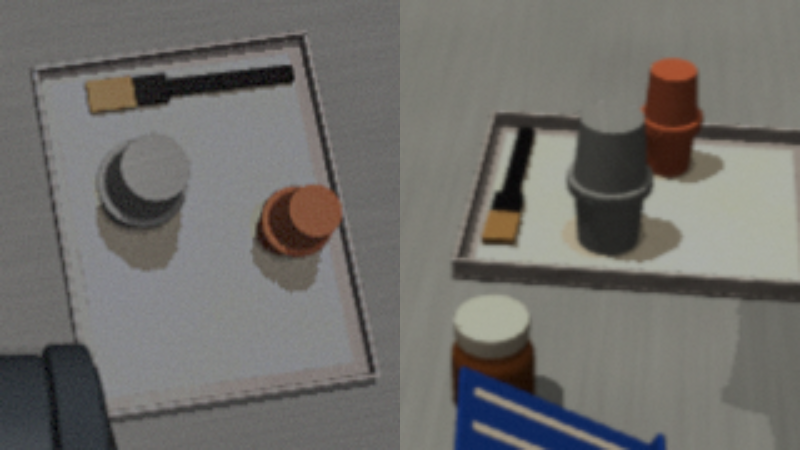

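Both covers stand rim on rim, with caps at 0.124 and 0.104 m. The jar and brush haven't moved, and the arm is clear.

```bash
python3 -c "
from workcell import env
print(env.finish_job())"
```

```text
the job is handed in; nothing more can be done
None
```

The job is handed in: each cover sits mouth down, rim on rim, on the pie of its own size and colour, and the brush and jar were left where they were (about 25 s used).

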